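Zero the press stand, close the flow chamber and hold it shut

ROBOT

A 7-joint arm with a two-finger parallel gripper is mounted at the origin on the work surface. World frame = base frame: x ahead of the robot, y to its left, z up, the work surface at z = 0. Lengths are in m, angles in rad, forces in N, time in s.
With the tool pointing down it reaches from about 0.4 to 0.85 m from the base axis. Payload 10.4 kg.
Tool frame: the origin (TCP) lies midway between the tips of the shut fingers; the grasp point (between the pads) lies 19 mm behind it (manip.grasp_offset is the distance from the TCP to the grasp point, in m); z points along the fingers, y is the line along which they close (so a half turn about z gives the same grasp; the last joint's range is limited). The gripper opens to 85 mm and grips with 20 to 120 N. Pads are 22 mm wide; open, the fingers measure 114 mm over their backs; the gripper's body (76 mm by 85 mm) begins 54 mm behind the grasp point. The pads swing forward as they close: fully open they stand 13 mm farther back than shut.
Start: joints at [-1.126, 0.332, -0.065, 1.46, 0.022, 1.35, -0.088], TCP at [0.282, 0.558, 0.231] pointing down, gripper open.
Joint ranges: [-2.6, 2.6], [-0.5, 2.12], [-1.47, 1.34], [0.16, 2.42], [-1.27, 4.41], [0.06, 2.06], [-2.6, 2.6]. Speed limits (rad/s): [2.22, 2.22, 2.79, 2.79, 3.14, 3.14, 3.14].

INTERFACE

Orientations are given as a unit quaternion [x, y, z, w].
In Python, from workcell import manip gives the robot as it stands.
- The arm moves only by the tool creep_tool, called by a JSON object that holds its "fn" and its "kwargs". Schema: {"type":"object","properties":{"segments":{"type":"object","properties":{"ticks":{"type":"array","items":{"type":"array","items":{"type":"number"},"minItems":7,"maxItems":7},"minItems":1,"maxItems":20}},"additionalProperties":false,"required":["ticks"]},"grip_force":{"type":"number"},"only":{"type":"string"},"quiet":{"type":"boolean"},"lines":{"type":"string"}},"required":["segments"],"additionalProperties":false}. segments is an object whose key "ticks" holds a list of rows, 1 to 20 of them, each of 7 numbers: a rotation vector rx, ry, rz in a scale on which 1.0 is 2 rad, then dx, dy, dz in normalised numbers (1 is 0.6 m), then the opening from 0.0 (shut) to 1.0 (fully open); each row is the pose to reach, as a shift and turn from the pose commanded when the call began, along the tool's axes at that moment; what a row does not reach only later rows make up. A row lasts 1/8 s, in which the tool goes at most 0.0625 m and 0.188 rad, less where a joint would pass 70% of its speed; a pose out of reach is approached as far as the arm can. The fingers move at their own pace and stop on an object; grip_force is the grip in N (left out, the last holds). Time passes only in rows, so rows that do not move let the fingers close. The tool returns the time, the measured TCP pose, the force, the opening and the grip force at its end. only (a regular expression) keeps the lines of the reply that match it, lines (a string "A,B") keeps lines A to B, and quiet returns only ok. No shift or turn number may pass 1 either way. Input that does not fit is refused with a message, and nothing moves.
- manip.get_obs(): the state, without advancing time (a new reading comes with each control period).
- manip.camera(name): name is "scene" or "top"; returns the picture (420x560x3 uint8, blue, green, red); there is no depth.
- manip.calibration(name): a dict with "fx", "fy", "cx", "cy" (pixels), "k1" (the pictures are not rectified: a ray, as slopes to the right and down, at radius r is drawn at 1 + k1 r^2 times it, then the intrinsics apply), "world_from_camera" (4x4, takes a point from camera to world coordinates). Camera axes: x right, y up, looking along -z (the intrinsics and any distortion apply to the point x, -y, -z); pixel columns grow to the right and rows downward; lengths in m; the calibration is good to about 2 mm. A picture is of the moment at which its call begins. calibration takes no time and is no camera call.
- manip.hand_in(): hands the job in; it is judged then, once.
The state is a dict: "clock": time; "joint_pos": joint angles; "joint_velocities": joint speeds; "tau": joint torques, N m; "position": TCP position; "ee_rot": TCP orientation; "ft_force": force on the tool from outside, world axes, zero at the start; "torque": the same for the moment, N m; "grip_width": opening from 0.0 (shut) to 1.0 (fully open); "grasp_force": force on a finger pad.
Only numpy, scipy, OpenCV 4.12 (cv2) and the standard library are available. Lean on these libraries where they do the work, as an engineer would, in place of code of your own. Each camera call takes 0.05 s, during which the arm holds its last target. There are 200 camera calls.

TASK

Before the flow chamber is closed, zero the stand's load cell: twist the spring-return key on the white control box clockwise to its stop, then let go so that it springs back. Then fit the loose upper chamber half onto the two dowels of the lower half, hose barbs at the same end, and push the pair straight down until the sprung lower half is at its bottom stop. Finish while still gripping the upper half and holding it pressed down there (do not let go), and leave the bottle, beaker and tip box where they stand.

Things in the scene. Friction and masses are not known exactly. Their poses are not given: they have to be found in the camera images.
- control_box: White painted box fixed on the bench, 100 (x) by 120 (y) by 55 mm high, with a black bar-shaped key on top at its centre. It stands on one side of the press stand (left or right varies). Origin: centre of its underside, z up.
- key_grip (a point): Grip point of the black key, on its vertical turning axis, 83 mm above the bench. The key is an upright bar 40 mm long (this point's x axis, which turns with the key), 12 mm thick (y); its top is 7 mm above this point, its foot 23 mm below, on a collar 28 mm across and 5 mm high on the box. A white line on top marks its -x end.
- key (a joint): Turning angle of the key: 0 at rest (key along the box's x axis), growing as it turns clockwise seen from above, stop at 1.0 rad. A spring returns it to 0 when released: about 0.03 N m at rest, 0.10 N m at the stop.
- stand: Grey press stand fixed on the bench: base plate 105 (x) by 150 (y) by 22 mm high, carrying the sprung aluminium lower chamber half. Origin: centre of its underside, z up; x and y axes parallel to those of the lower half.
- seat_face (a point): Centre of the top (parting) face of the lower half, 60 mm above the bench unpressed; z up. Lower half: aluminium block 70 (x) by 120 (y) by 28 mm high, two round steel dowels 16 mm proud of this face, top 5 mm tapered: 12 mm thick at y = +44 mm, 8 mm at y = -44 mm. It only slides straight down.
- lower_half (a joint): How far the lower chamber half is pushed down on its springs, m: 0 at the top, bottom stop at 0.008. The push needed (weight of the upper half included) is about 3 N to start and 15 N at the bottom stop.
- lower_barb (a point): Outer end of the brass hose barb of the lower half, on its +y end (20 mm long, 14 mm below the parting face).
- upper_half: Loose aluminium upper chamber half, parting face down: plate 70 (x) by 120 (y) by 20 mm, vertical through holes 14.5 mm wide at y = +44 mm and 10.5 mm at y = -44 mm; on top a central grip rib 22 mm thick (x), 60 long (y), 34 high. Origin: centre of its underside, z up (rib's top 54 mm above). Starts with its barb within 30 degrees of world +y, left or right of the stand. 0.4 to 0.65 kg.
- upper_barb (a point): Outer end of the brass hose barb of the upper half, on its +y end (20 mm long, 10 mm above the parting face).
- bottle: Bystander: amber bottle, 56 mm across, 120 mm high. Origin: centre of its underside.
- beaker: Bystander: glass beaker, 68 mm across, 85 mm high. Origin: centre of its underside.
- tip_box: Bystander: grey pipette-tip box, 80 by 115 by 45 mm. Origin: centre of its underside.

How it is judged:
On the way, in this order (a step that is already met when the one before it is completed fails the run):
1. the key is turned to its stop, the chamber still open (value of joint key above 0.93 rad and contact force between upper_half and stand below 0.1 N), for 0.1 s.
2. the key is let go and has sprung back (value of joint key below 0.08 rad and contact force between the fingers and control_box below 0.1 N), for 0.2 s.
3. the upper half sits on the dowels, flush on the lower half (horizontal distance between upper_half and seat_face below 0.003 m and horizontal distance between upper_barb and lower_barb below 0.006 m and z of upper_half in the frame of seat_face between -0.002 and 0.002 m and angle between the z axis of upper_half and the z axis of seat_face, either way round below 0.04 rad), for 0.1 s.
At the end, for the whole second after the job is handed in: Throughout: upper half on the dowels (centre within 3 mm, barb ends 6 mm, face 2 mm and 0.04 rad of flush), lower half down at least 6.5 of 8 mm, halves pressed together over 8 N, fingers still on the upper half (over 3 N), key at rest (under 0.08 rad) (all of step 3 and value of joint lower_half above 0.0065 m and contact force between upper_half and stand above 8 N and contact force between the fingers and upper_half above 3 N and value of joint key below 0.08 rad); the arm keeps its last pose, push and grip.
It fails at once if the bottle is moved more than 25 mm (distance of bottle from where it was at the start of the episode above 0.025 m).
It fails at once if the beaker is moved more than 25 mm (distance of beaker from where it was at the start of the episode above 0.025 m).
It fails at once if the tip box is moved more than 25 mm (distance of tip_box from where it was at the start of the episode above 0.025 m).
It also fails if it takes over 64 s, if anything falls off the work surface, if the arm or the gripper's body presses on something with over 40 N, if the wrist force passes 120 N, or if a joint passes its speed limit or range.

## Working session

There is one attempt and no reset: what is moved stays moved. The work goes in short steps, Python scripts to look and compute and a tool call to move; the robot and the scene stay as the last step left them, time stands still between calls to the robot, and variables do not carry over. Pictures are saved under pics/ and viewed, at most 10 in all, crops included, and the job is handed in when it is done.

```bash
ls; mkdir -p pics; cat > h.py <<'E'
import numpy as np, cv2
from workcell import manip
def ray(name,u,v):
    c=manip.calibration(name);x=(u-c['cx'])/c['fx'];y=(v-c['cy'])/c['fy']
    rd=np.hypot(x,y);r=rd
    for _ in range(20): r=rd/(1+c['k1']*r*r)
    s=r/rd if rd>0 else 1
    T=np.array(c['world_from_camera']);return T[:3,3],T[:3,:3]@np.array([x*s,-y*s,-1.])
def onz(name,u,v,z):
    o,d=ray(name,u,v);return o+d*(z-o[2])/d[2]
def proj(name,p):
    c=manip.calibration(name);T=np.array(c['world_from_camera']);q=T[:3,:3].T@(np.array(p)-T[:3,3])
    x,y=q[0]/-q[2],-q[1]/-q[2];k=1+c['k1']*(x*x+y*y);return c['cx']+c['fx']*x*k,c['cy']+c['fy']*y*k
E
python3 - <<'E'
from h import *
for n in('scene','top'):
    cv2.imwrite(f'pics/{n}0.png',manip.camera(n)); c=manip.calibration(n); print(n,c['fx'],c['k1'],np.round(c['world_from_camera'],3).tolist())
o=manip.get_obs();print(o)
E
```

```text
pics
workcell.py
scene 431.34647082515187 -0.05064992934815394 [[-0.741, -0.586, 0.328, 0.918], [0.671, -0.638, 0.377, 0.348], [-0.011, 0.5, 0.866, 0.803], [0.0, 0.0, 0.0, 1.0]]
top 405.6936374903813 -0.10209285824734982 [[-0.014, 0.998, -0.067, 0.564], [-1.0, -0.013, 0.018, 0.049], [0.017, 0.067, 0.998, 1.016], [0.0, 0.0, 0.0, 1.0]]
{'clock': 0.1, 'joint_pos': array([-1.1256033 ,  0.33282478, -0.06471661,  1.4608425 ,  0.0215907 ,
        1.34988976, -0.08849796]), 'joint_velocities': array([-0.00040667, -0.00239107, -0.00011894, -0.00050558, -0.00130226,
        0.00034333,  0.00066476]), 'tau': array([ 3.08015144e-03, -6.26744056e+01,  5.02606086e-02, -3.92429388e+01,
        1.64739095e-02,  6.93579568e-03, -5.50399056e-05]), 'position': array([0.28166637, 0.55756617, 0.23059255]), 'ee_rot': array([ 2.31752810e-01,  9.72774502e-01, -6.21885889e-04, -1.26785692e-04]), 'ft_force': array([-1.21698416, -0.36885029, -0.29252284]), 'torque': array([ 0.05348462, -0.03073013,  0.04342245]), 'grasp_force': 0.0, 'grip_width': 0.9976600914173762}
```

View pics/top0.png

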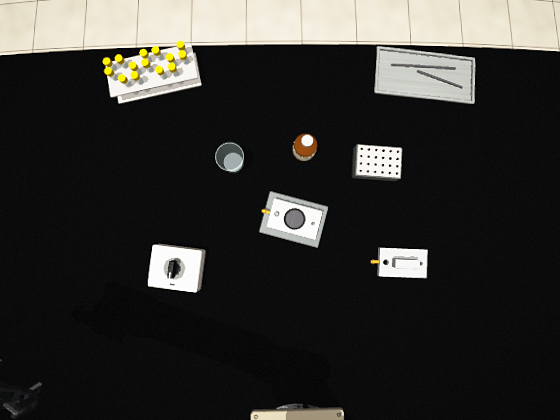

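View pics/scene0.png

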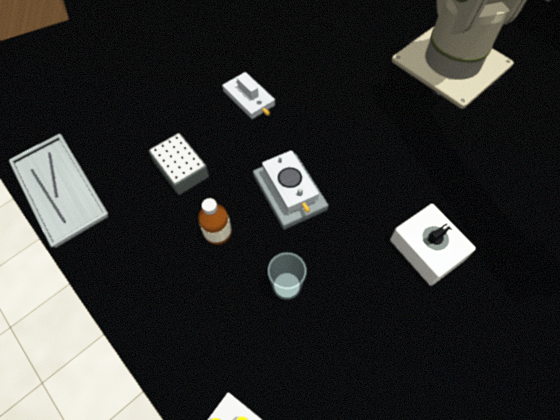

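The top view shows the control box at about (177,268) with its key along the image vertical. The stand is at (294,219) with its barb to the left (+y), and the upper half is at (403,263) with its barb at (375,262). Next I'll enlarge the three objects.

```bash
python3 - <<'E'
from h import *
t=cv2.imread('pics/top0.png');s=cv2.imread('pics/scene0.png')
def crop(i,u,v,w=40,k=3.25): return cv2.resize(i[v-w:v+w,u-w:u+w],(260,260),interpolation=cv2.INTER_CUBIC)
a=np.hstack([crop(t,177,268),crop(t,294,219),crop(t,403,263)])
b=np.hstack([crop(s,433,245,45),crop(s,290,185,45),crop(s,250,95,45)])
cv2.imwrite('pics/z0.png',np.vstack([a,b]))
g=t.min(2)
n,l,st,c=cv2.connectedComponentsWithStats((g>200).astype('uint8'))
for i in range(1,n):
    if st[i,4]>150: print(st[i],c[i].round(1),cv2.minAreaRect(np.argwhere(l==i)[:,::-1].astype('float32')))
for n_,q in(('box',(177,268)),('stand',(294,219)),('upper',(403,263))): print(n_,onz('top',*q,.05).round(3))
E
```

```text
[  34    0   52   49 2226] [59.2 24. ] ((59.5, 24.0), (48.0, 51.0), 90.0)
[  84    0   54   46 2280] [110.6  22. ] ((110.5, 22.5), (45.0, 53.0), 90.0)
[ 137    0   54   44 2230] [163.8  20.8] ((163.5, 21.5), (43.0, 53.0), 90.0)
[ 192    0   54   42 2231] [218.5  20.4] ((218.5, 20.5), (41.0, 53.0), 90.0)
[ 247    0   54   41 2179] [273.1  19.9] ((273.5, 20.0), (40.0, 53.0), 90.0)
[ 302    0   54   41 2147] [328.4  19.8] ((328.5, 20.0), (40.0, 53.0), 90.0)
[ 356    0   54   41 2127] [382.2  20.1] ((382.5, 20.0), (40.0, 53.0), 90.0)
[ 409    0   53   43 2092] [434.8  20.6] ((435.0, 21.0), (42.0, 52.0), 90.0)
[ 460    0   52   45 1917] [484.2  23. ] ((485.5, 22.0), (51.0, 44.0), 0.0)
[ 508    0   50   47 1317] [528.3  27.8] ((532.5, 23.0), (46.0, 49.0), 90.0)
[   0    2   37   49 1200] [17.6 28.7] ((18.0, 26.0), (48.0, 36.0), 90.0)
[379  51  60  20 495] [400.5  59.8] ((408.2283020019531, 61.70302963256836), (58.41566848754883, 16.548147201538086), 6.115502834320068)
[107  59  91  38 975] [152.8  79.9] ((152.1326904296875, 77.67143249511719), (20.78387451171875, 88.998779296875), 78.81824
[... 363 characters left out ...]
07495021820068, 83.67214965820312), 80.65532684326172)
[ 356  145   45   33 1121] [378.4 161. ] ((378.62353515625, 160.8941192626953), (44.0237922668457, 29.451457977294922), 4.39870548248291)
[ 266  198   56   42 1094] [294.1 218.8] ((293.9317321777344, 218.53929138183594), (50.80624771118164, 29.822675704956055), 15.068489074707031)
[ 148  245   54   47 1713] [174.3 268. ] ((174.05384826660156, 268.0692443847656), (49.4898567199707, 42.04777526855469), 7.125016689300537)
[ 379  248   48   30 1184] [403.  262.9] ((402.7428894042969, 262.4566345214844), (47.075469970703125, 28.431379318237305), 1.9749339818954468)
box [0.476 0.282 0.05 ]
stand [0.589 0.002 0.05 ]
upper [ 0.479 -0.259  0.05 ]
```

View pics/z0.png

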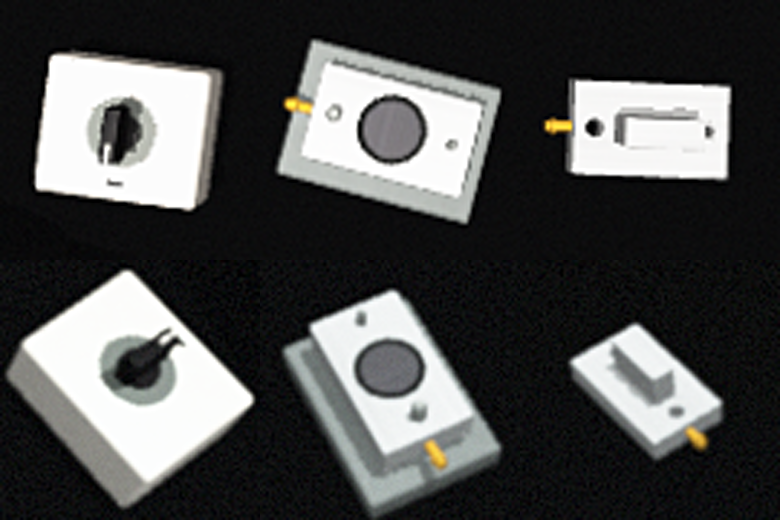

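The crops show the key with its white line towards −x (the image bottom). The dowels are visible on the lower half, thick one on the barb side, and the upper half's rib lies almost along the image horizontal. Next: metric poses.

```bash
cat >> h.py <<'E'
def faces(img,name,seeds,zs,th=128,k=6,w=45):
    out=[]
    for (u,v),z,hsize in zip(seeds,*zs):
        u0,v0=int(u)-w,int(v)-w
        g=cv2.resize(img[v0:v0+2*w,u0:u0+2*w].min(2),None,fx=k,fy=k,interpolation=cv2.INTER_CUBIC)
        cs,_=cv2.findContours((g>th).astype('uint8'),cv2.RETR_EXTERNAL,cv2.CHAIN_APPROX_NONE)
        c=max(cs,key=cv2.contourArea)[:,0].astype(float)
        P=np.array([onz(name,(x+.5)/k-.5+u0,(y+.5)/k-.5+v0,z)[:2] for x,y in c])
        (cx,cy),(a,b),an=cv2.minAreaRect((P*1000).astype('float32'))
        if a>b: an+=90   # angle of the short... normalised below
        # long side direction should be near +y
        an=(an+45)%180-45 if a>b else an
        bx=cv2.boxPoints(((cx,cy),(a,b),0 if 0 else cv2.minAreaRect((P*1000).astype('float32'))[2]))
        e=[bx[1]-bx[0],bx[2]-bx[1]];L=max(e,key=np.linalg.norm);L=L*np.sign(L[1])
        yaw=np.arctan2(L[1],L[0])-np.pi/2
        out.append((cx/1e3,cy/1e3,yaw,sorted((round(a,1),round(b,1)))))
    return out
E
python3 - <<'E'
from h import *
t=cv2.imread('pics/top0.png');s=cv2.imread('pics/scene0.png')
for th in(110,150,190):
  for n,r in zip(('box','low','up'),faces(t,'top',[(177,268),(294,219),(403,263)],((.055,.06,.02),(0,0,0)),th)): print(th,n,np.round(r[:3],4),r[3])
def blobs(img,name,lo,hi):
    m=cv2.inRange(cv2.cvtColor(img,cv2.COLOR_BGR2HSV),lo,hi);n,l,st,c=cv2.connectedComponentsWithStats(m)
    return [(st[i,4],c[i].round(1),st[i][:4]) for i in range(1,n) if st[i,4]>4]
print(blobs(t,'top',(12,150,120),(25,255,255)));print(blobs(s,'scene',(12,150,120),(25,255,255)))
# circle (dark disc) on lower half & dowels in 8x crop
g=cv2.resize(t[180:260,255:335],None,fx=8,fy=8,interpolation=cv2.INTER_CUBIC).min(2)
cs,_=cv2.findContours((g<165).astype('uint8'),cv2.RETR_LIST,cv2.CHAIN_APPROX_NONE)
for c in cs:
    A=cv2.contourArea(c)
    if 60<A<40000:
        (x,y),r=cv2.minEnclosingCircle(c);x=(x+.5)/8-.5+255;y=(y+.5)/8-.5+180;print(A,round(x,1),round(y,1),onz('top',x,y,.06).round(4),onz('top',x,y,.076).round(4))
E
```

```text
Traceback (most recent call last):
  File "h.py", line 21, in faces
    P=np.array([onz(name,(x+.5)/k-.5+u0,(y+.5)/k-.5+v0,z)[:2] for x,y in c])
                ~~~^^^^^^^^^^^^^^^^^^^^^^^^^^^^^^^^^^^^^^
  File "h.py", line 10, in onz
    o,d=ray(name,u,v);return o+d*(z-o[2])/d[2]
        ~~~^^^^^^^^^^
  File "h.py", line 4, in ray
    c=manip.calibration(name);x=(u-c['cx'])/c['fx'];y=(v-c['cy'])/c['fy']
ValueError: time passes only in moves, steps and waits
```

```bash
cat > h.py <<'E'
import numpy as np, cv2
from workcell import manip
CAL={n:manip.calibration(n) for n in('scene','top')}
def onz(name,u,v,z):
    """pixels -> points on the plane at height z"""
    c=CAL[name];u=np.atleast_1d(u);v=np.atleast_1d(v)
    x=(u-c['cx'])/c['fx'];y=(v-c['cy'])/c['fy'];rd=np.hypot(x,y);r=rd
    for _ in range(20): r=rd/(1+c['k1']*r*r)
    s=1/(1+c['k1']*r*r);T=np.array(c['world_from_camera'])
    d=np.stack([x*s,-y*s,-np.ones_like(x)],1)@T[:3,:3].T;o=T[:3,3]
    return (o+d*((z-o[2])/d[:,2])[:,None]).squeeze()
def proj(name,p):
    c=CAL[name];T=np.array(c['world_from_camera']);q=T[:3,:3].T@(np.array(p)-T[:3,3])
    x,y=q[0]/-q[2],q[1]/q[2];k=1+c['k1']*(x*x+y*y);return np.array([c['cx']+c['fx']*x*k,c['cy']+c['fy']*y*k])
def face(img,name,u,v,z,th=128,k=6,w=45):
    """bright rectangle near (u,v) at height z: centre, yaw of its long side from +y, size mm"""
    u0,v0=int(u)-w,int(v)-w
    g=cv2.resize(img[v0:v0+2*w,u0:u0+2*w].min(2),None,fx=k,fy=k,interpolation=cv2.INTER_CUBIC)
    cs,_=cv2.findContours((g>th).astype('uint8'),cv2.RETR_EXTERNAL,cv2.CHAIN_APPROX_NONE)
    c=max(cs,key=cv2.contourArea)[:,0].astype(float)
    P=onz(name,(c[:,0]+.5)/k-.5+u0,(c[:,1]+.5)/k-.5+v0,z)[:,:2]*1000
    R=cv2.minAreaRect(P.astype('float32'));b=cv2.boxPoints(R)
    L=max(b[1]-b[0],b[2]-b[1],key=np.linalg.norm);L=L*np.sign(L[1])
    return np.round([*np.array(R[0])/1000,np.arctan2(-L[0],L[1])],4),np.round(R[1],1)
E
python3 - <<'E'
from h import *
t=cv2.imread('pics/top0.png');s=cv2.imread('pics/scene0.png')
for n,u,v,z in(('box',177,268,.055),('low',294,219,.06),('up',403,263,.02)):
  for th in(110,150,190,210): print(th,n,*face(t,'top',u,v,z,th))
def blobs(img):
    m=cv2.inRange(cv2.cvtColor(img,cv2.COLOR_BGR2HSV),(12,150,120),(25,255,255));n,l,st,c=cv2.connectedComponentsWithStats(m)
    return [(st[i,4],c[i].round(1),st[i][:4]) for i in range(1,n) if st[i,4]>4 and st[i,1]>180 or st[i,1]>90 and st[i,0]>200]
print(blobs(t));
g=cv2.resize(t[180:300,255:445],None,fx=8,fy=8,interpolation=cv2.INTER_CUBIC).min(2)
cs,_=cv2.findContours((g<165).astype('uint8'),cv2.RETR_LIST,cv2.CHAIN_APPROX_NONE)
for c in cs:
    A=cv2.contourArea(c)
    if 60<A<40000:
        (x,y),r=cv2.minEnclosingCircle(c);x=(x+.5)/8-.5+255;y=(y+.5)/8-.5+180;print(A,round(x,1),round(y,1),onz('top',x,y,.02).round(4),onz('top',x,y,.06).round(4),onz('top',x,y,.076).round(4))
E
```

```text
110 box [ 0.4767  0.2845 -0.1393] [127.1 103.1]
150 box [ 0.4763  0.2873 -0.1348] [120.4 100.7]
190 box [ 0.4761  0.2876 -0.1351] [119.1  99.6]
210 box [ 0.476   0.2878 -0.1323] [118.4  99. ]
110 low [ 0.5884  0.0043 -0.2741] [143.4 100.4]
150 low [ 0.5882  0.0043 -0.2756] [141.9  98.7]
190 low [ 0.5851  0.0092 -0.2684] [132.7  86.4]
210 low [ 0.5889  0.0025 -0.283 ] [120.9  71.6]
110 up [ 0.4775 -0.2669 -0.0619] [125.1  72.3]
150 up [ 0.4774 -0.2678 -0.0619] [122.   71.5]
190 up [ 0.4775 -0.2678 -0.0614] [121.   70.8]
210 up [ 0.4775 -0.2678 -0.0656] [119.9  70.3]
[(np.int32(251), array([304.5, 146.9]), array([294, 134,  23,  23], dtype=int32)), (np.int32(1), array([312., 136.]), array([312, 136,   1,   1], dtype=int32)), (np.int32(20), array([265. , 210.8]), array([262, 209,   8,   5], dtype=int32)), (np.int32(24), array([374.5, 261.2]), array([371, 260,   8,   4], dtype=int32))]
451.0 420.3 263.1 [ 0.4747 -0.3122  0.02  ] [ 0.4783 -0.2977  0.06  ] [ 0.4798 -0.2919  0.076 ]
1526.5 385.4 261.8 [ 0.4801 -0.2237  0.02  ] [ 0.4835 -0.2127  0.06  ] [ 0.4848 -0.2083  0.076 ]
3537.5 404.1
[... 337 characters left out ...]
 0.06  ] [ 0.573  -0.0549  0.076 ]
313.5 312.3 222.8 [ 0.5793 -0.0441  0.02  ] [ 0.5787 -0.0404  0.06  ] [ 0.5785 -0.0389  0.076 ]
197.5 320.2 221.6 [ 0.582  -0.0638  0.02  ] [ 0.5812 -0.0592  0.06  ] [ 0.581  -0.0574  0.076 ]
197.5 321.1 217.6 [ 0.5918 -0.0661  0.02  ] [ 0.5907 -0.0615  0.06  ] [ 0.5902 -0.0597  0.076 ]
130.0 322.2 213.4 [ 0.602  -0.0691  0.02  ] [ 0.6005 -0.0644  0.06  ] [ 0.5999 -0.0625  0.076 ]
310.5 276.7 213.1 [0.6045 0.0431 0.02  ] [0.6029 0.0434 0.06  ] [0.6022 0.0435 0.076 ]
23214.0 294.1 218.5 [5.906e-01 5.000e-04 2.000e-02] [0.5895 0.0025 0.06  ] [0.5891 0.0033 0.076 ]
5473.5 299.6 203.9 [ 0.6262 -0.0137  0.02  ] [ 0.6237 -0.0112  0.06  ] [ 0.6227 -0.0102  0.076 ]
```

```bash
cat >> h.py <<'E'
from scipy.spatial.transform import Rotation as Ro
def goal(x,y,z,az):
    """row for TCP at x,y,z pointing down with tool y at azimuth az"""
    o=manip.get_obs();R=Ro.from_quat(o['ee_rot'])
    ty=np.array([np.cos(az),np.sin(az),0]);tz=np.array([0,0,-1.]);G=Ro.from_matrix(np.c_[np.cross(ty,tz),ty,tz])
    d=R.inv().apply(np.array([x,y,z])-o['position']);r=(R.inv()*G).as_rotvec()
    print('row',*np.round(r,4),*np.round(d,4),'| pos',o['position'].round(4),'az',np.arctan2(*R.as_matrix()[1::-1,1]).round(4),'F',o['ft_force'].round(1),'grip',round(o['grip_width'],3),o['grasp_force'],'t',o['clock'],'q',o['joint_pos'].round(2))
E
python3 -c "
from h import *
goal(.476,.2877,.17,np.pi/2-.134)"
```

```text
row -0.0013 -0.0002 -0.3338 -0.2951 -0.1532 0.0608 | pos [0.2817 0.5576 0.2306] az 1.103 F [-1.2 -0.4 -0.3] grip 0.998 0.0 t 0.1 q [-1.13  0.33 -0.06  1.46  0.02  1.35 -0.09]
```

The manual's scale: shifts go in shares of 0.6 m and turns go in shares of 2 rad. Converting my numbers, -0.2951 m / 0.6 = -0.4918, -0.1532 m / 0.6 = -0.2553, -0.3338 rad / 2 = -0.1669.

{"fn": "creep_tool", "kwargs": {"segments": {"ticks": [[-0.0007,0,-0.1669,-0.4918,-0.2553,0.1013,1],[-0.0007,0,-0.1669,-0.4918,-0.2553,0.1013,1],[-0.0007,0,-0.1669,-0.4918,-0.2553,0.1013,1],[-0.0007,0,-0.1669,-0.4918,-0.2553,0.1013,1],[-0.0007,0,-0.1669,-0.4918,-0.2553,0.1013,1],[-0.0007,0,-0.1669,-0.4918,-0.2553,0.1013,1],[-0.0007,0,-0.1669,-0.4918,-0.2553,0.1013,1],[-0.0007,0,-0.1669,-0.4918,-0.2553,0.1013,1],[-0.0007,0,-0.1669,-0.4918,-0.2553,0.1013,1]]}, "grip_force": 20}}

```text
clock: 1.23
position: [0.4753, 0.2895, 0.1706]
ee_rot: [0.066, 0.998, 0.001, 0.0]
ft_force: [0.3, 0.3, 0.4]
grip_width: 0.997
grasp_force: 0.0
```

```bash
python3 -c "
from h import *
goal(.476,.2877,.069,np.pi/2-.134)"
```

```text
row 0.0018 0.0 0.0024 -0.0009 -0.0019 0.1016 | pos [0.4753 0.2895 0.1706] az 1.4392 F [0.3 0.3 0.4] grip 0.997 0.0 t 1.225 q [-0.69  0.22  0.07  1.73 -0.02  1.19  0.83]
```

In the tool's units: 0.1016 m / 0.6 = 0.1693, 0.1 m / 0.6 = 0.1667.

{"fn": "creep_tool", "kwargs": {"segments": {"ticks": [[0,0,0,-0.0017,-0.0033,0.0833,1],[0,0,0,-0.0017,-0.0033,0.1667,1],[0,0,0,-0.0017,-0.0033,0.1693,1],[0,0,0,-0.0017,-0.0033,0.1693,1],[0,0,0,-0.0017,-0.0033,0.1693,0],[0,0,0,-0.0017,-0.0033,0.1693,0],[0,0,0,-0.0017,-0.0033,0.1693,0],[0,0,0,-0.0017,-0.0033,0.1693,0],[0,0,0,-0.0017,-0.0033,0.1693,0],[0,0,0,-0.0017,-0.0033,0.1693,0]]}, "grip_force": 25}}

```text
clock: 2.48
position: [0.4773, 0.2878, 0.0696]
ee_rot: [0.067, 0.998, 0.002, 0.001]
ft_force: [1.1, 5.2, 0.7]
grip_width: 0.132
grasp_force: 30.9
```

```bash
python3 -c "
from h import *
goal(.476,.2877,.069,np.pi/2-.134)"
```

```text
row 0.0041 0.0014 0.0009 0.0012 -0.0003 0.0006 | pos [0.4773 0.2878 0.0696] az 1.4377 F [1.1 5.2 0.7] grip 0.132 30.86933523416519 t 2.475 q [-0.68  0.33  0.07  1.83 -0.03  0.98  0.84]
```

In the tool's units: 1.04 rad / 2 = 0.52.

{"fn": "creep_tool", "kwargs": {"segments": {"ticks": [[0,0,0.09,0,0,0,0],[0,0,0.18,0,0,0,0],[0,0,0.27,0,0,0,0],[0,0,0.36,0,0,0,0],[0,0,0.45,0,0,0,0],[0,0,0.5,0,0,0,0],[0,0,0.52,0,0,0,0],[0,0,0.52,0,0,0,0],[0,0,0.52,0,0,0,0]]}, "grip_force": 40}}

```text
clock: 3.6
position: [0.4764, 0.2868, 0.0696]
ee_rot: [0.553, 0.833, 0.001, -0.001]
ft_force: [-4.7, 0.1, 7.7]
grip_width: 0.132
grasp_force: 44.0
```

```bash
python3 - <<'E'
from h import *
t=manip.camera('top');s=manip.camera('scene')
c=lambda i,u,v:cv2.resize(i[v-60:v+60,u-60:u+60],(390,390),interpolation=cv2.INTER_CUBIC)
cv2.imwrite('pics/key.png',np.hstack([c(t,177,268),c(s,433,230)]))
print(manip.get_obs()['torque'])
goal(.476,.2877,.069,np.pi/2-.134-1)
E
```

```text
[-0.08894617  0.98298514  0.64864697]
row 0.0007 -0.0017 -0.0383 0.001 -0.0 0.0006 | pos [0.4764 0.2868 0.0696] az 0.3985 F [-4.2 -0.2  7.7] grip 0.131 43.95918667316437 t 3.7 q [-0.82  0.33  0.23  1.84 -0.09  0.98 -0.15]
```

View pics/key.png

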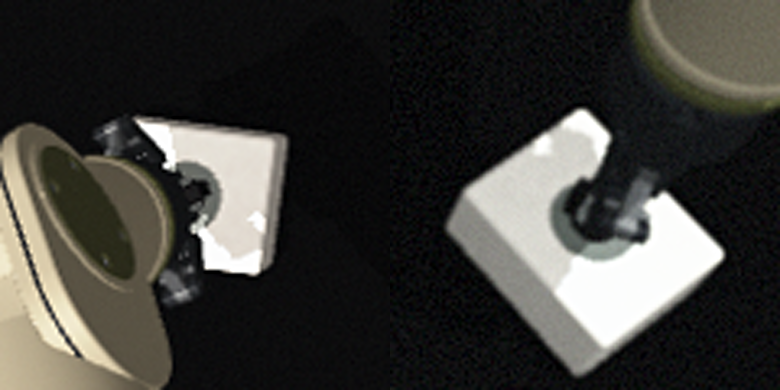

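The gripper holds the key, turned about 1.04 rad, and the 0.65 N m wrist moment shows it is on its stop. Next: release, wait and lift.

In the tool's units: 1.04 rad / 2 = 0.52.

{"fn": "creep_tool", "kwargs": {"segments": {"ticks": [[0,0,0.52,0,0,0,1]]}, "quiet": true}}

```text
ok
```

```bash
python3 -c "
from h import *
goal(.476,.2877,.2,np.pi/2-.134-1)"
```

```text
row 0.0016 -0.002 -0.2302 0.0014 -0.0006 -0.1307 | pos [0.477  0.2867 0.0693] az 0.2066 F [ 0.7  3.4 -0.3] grip 0.326 1.1043225400499068 t 3.825 q [-0.85  0.33  0.27  1.84 -0.11  0.98 -0.33]
```

That row turned the tool 0.19 rad further than I meant, because shifts count from the current pose. It did so while opening, so no harm was done. Now I wait, then lift.

In the tool's units: -0.13 m / 0.6 = -0.2167, -0.1 m / 0.6 = -0.1667.

{"fn": "creep_tool", "kwargs": {"segments": {"ticks": [[0,0,0,0,0,0,1],[0,0,0,0,0,0,1],[0,0,0,0,0,0,1],[0,0,0,0,0,0,1],[0,0,0,0,0,0,1],[0,0,0,0,0,-0.0833,1],[0,0,0,0,0,-0.1667,1],[0,0,0,0,0,-0.2167,1],[0,0,0,0,0,-0.2167,1]]}}}

```text
clock: 4.95
position: [0.478, 0.2866, 0.2015]
ee_rot: [0.629, 0.777, 0.003, 0.0]
ft_force: [-0.0, 0.9, -0.6]
grip_width: 1.002
grasp_force: 0.0
```

```bash
python3 -c "
from h import *
goal(.4775,-.2678,.16,-.063)"
```

```text
row 0.0043 -0.0041 0.2725 -0.5423 -0.116 0.0391 | pos [0.478  0.2866 0.2015] az 0.2095 F [-0.   0.9 -0.6] grip 1.002 0.0 t 4.95 q [-0.87  0.2   0.28  1.7  -0.06  1.24 -0.36]
```

In the tool's units: -0.5423 m / 0.6 = -0.9038, -0.542 m / 0.6 = -0.9033, 0.2725 rad / 2 = 0.1363.

{"fn": "creep_tool", "kwargs": {"segments": {"ticks": [[0.002,-0.002,0.135,-0.9033,-0.1933,0.0333,1],[0.002,-0.002,0.135,-0.9033,-0.1933,0.0333,1],[0.002,-0.002,0.135,-0.9033,-0.1933,0.0333,1],[0.002,-0.002,0.135,-0.9033,-0.1933,0.0333,1],[0.002,-0.002,0.135,-0.9033,-0.1933,0.0333,1],[0.002,-0.002,0.135,-0.9033,-0.1933,0.0333,1],[0.002,-0.002,0.135,-0.9033,-0.1933,0.0333,1],[0.002,-0.002,0.135,-0.9033,-0.1933,0.0333,1],[0.002,-0.002,0.135,-0.9033,-0.1933,0.0333,1],[0.002,-0.002,0.135,-0.9033,-0.1933,0.0333,1],[0.002,-0.002,0.1363,-0.9038,-0.1933,0.065,1],[0.002,-0.002,0.1363,-0.9038,-0.1933,0.065,1],[0.002,-0.002,0.1363,-0.9038,-0.1933,0.065,1]]}}}

```text
clock: 6.58
position: [0.4762, -0.2675, 0.1589]
ee_rot: [0.729, 0.685, -0.002, -0.0]
ft_force: [-0.1, 0.1, 0.1]
grip_width: 1.001
grasp_force: 0.0
```

```bash
python3 - <<'E'
from h import *
t=manip.camera('top');s=manip.camera('scene')
c=lambda i,u,v:cv2.resize(i[v-50:v+50,u-50:u+50],(260,260),interpolation=cv2.INTER_CUBIC)
cv2.imwrite('pics/a1.png',np.hstack([c(t,177,268),c(t,403,263),c(s,250,90)]));cv2.imwrite('pics/top1.png',t)
for th in(150,190,205): print(*face(t,'top',177,268,.055,th),*face(t,'top',294,219,.06,205))
goal(.4775,-.2678,.021,-.063)
E
```

```text
[ 0.4763  0.2873 -0.1348] [120.4 100.7] [ 0.589   0.0026 -0.2835] [121.3  72. ]
[ 0.4761  0.2876 -0.1348] [119.1  99.7] [ 0.589   0.0026 -0.2835] [121.3  72. ]
[ 0.4761  0.2877 -0.134 ] [118.5  99.1] [ 0.589   0.0026 -0.2835] [121.3  72. ]
row -0.0025 0.003 0.0009 0.0007 0.0014 0.1385 | pos [ 0.4764 -0.2681  0.1595] az -0.0621 F [-1.1 -0.   0.3] grip 1.0 0.0 t 6.675 q [-0.24  0.26  0.77  1.8  -0.19  1.17  0.53]
```

View pics/a1.png

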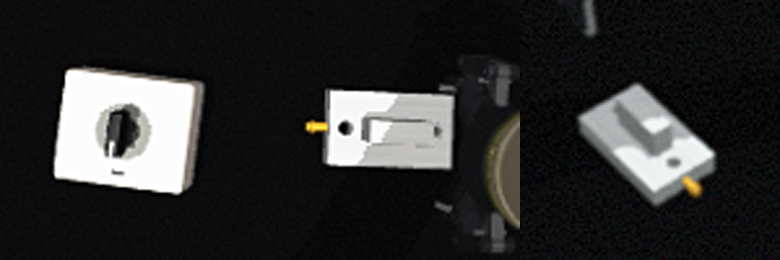

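The key is back at rest with its white line towards −x. The upper half is undisturbed and the gripper is above it. Next: descend and grip.

In the tool's units: 0.1335 m / 0.6 = 0.2225, 0.1 m / 0.6 = 0.1667, 0.003 rad / 2 = 0.0015.

{"fn": "creep_tool", "kwargs": {"segments": {"ticks": [[0,0.0015,0,0.0012,0.0023,0.0833,1],[0,0.0015,0,0.0012,0.0023,0.1667,1],[0,0.0015,0,0.0012,0.0023,0.2225,1],[0,0.0015,0,0.0012,0.0023,0.2225,1],[0,0.0015,0,0.0012,0.0023,0.2225,0],[0,0.0015,0,0.0012,0.0023,0.2225,0],[0,0.0015,0,0.0012,0.0023,0.2225,0],[0,0.0015,0,0.0012,0.0023,0.2225,0],[0,0.0015,0,0.0012,0.0023,0.2225,0],[0,0.0015,0,0.0012,0.0023,0.2225,0]]}, "grip_force": 100}}

```text
clock: 7.92
position: [0.4776, -0.2685, 0.0267]
ee_rot: [0.729, 0.684, -0.001, -0.001]
ft_force: [-2.7, 1.6, 8.3]
grip_width: 0.238
grasp_force: 98.7
```

```bash
python3 -c "
from h import *
goal(.4775,-.2678,.17,-.063)"
```

```text
row -0.0019 -0.0002 -0.0002 0.0007 -0.0004 -0.1433 | pos [ 0.4776 -0.2685  0.0267] az -0.0632 F [-2.7  1.6  8.3] grip 0.238 98.71366024017334 t 7.925 q [-0.15  0.45  0.69  1.9  -0.36  0.92  0.65]
```

In the tool's units: -0.11 m / 0.6 = -0.1833, -0.08 m / 0.6 = -0.1333.

{"fn": "creep_tool", "kwargs": {"segments": {"ticks": [[0,0,0,0,0,-0.0667,0],[0,0,0,0,0,-0.1333,0],[0,0,0,0,0,-0.1833,0],[0,0,0,0,0,-0.1833,0]]}}}

```text
clock: 8.43
position: [0.4783, -0.2687, 0.1371]
ee_rot: [0.729, 0.684, -0.0, 0.0]
ft_force: [0.4, -0.4, -5.6]
grip_width: 0.239
grasp_force: 99.9
```

```bash
python3 -c "
from h import *
goal(.589,.0019,.125,-.282)"
```

```text
row 0.0002 0.0004 0.2189 0.2771 0.0934 0.0121 | pos [ 0.4783 -0.2687  0.1371] az -0.0631 F [ 0.4 -0.4 -5.6] grip 0.239 99.91123080253601 t 8.425 q [-0.23  0.29  0.77  1.82 -0.22  1.12  0.56]
```

In the tool's units: 0.2771 m / 0.6 = 0.4618, 0.2217 m / 0.6 = 0.3695, 0.2189 rad / 2 = 0.1095.

{"fn": "creep_tool", "kwargs": {"segments": {"ticks": [[0,0,0.055,0.0923,0.0312,0,0],[0,0,0.1095,0.1847,0.0623,0,0],[0,0,0.1095,0.277,0.0933,0,0],[0,0,0.1095,0.3695,0.1245,0,0],[0,0,0.1095,0.4618,0.1557,0.0202,0],[0,0,0.1095,0.4618,0.1557,0.0202,0],[0,0,0.1095,0.4618,0.1557,0.0202,0],[0,0,0.1095,0.4618,0.1557,0.0202,0]]}}}

```text
clock: 9.43
position: [0.5874, 0.0007, 0.1226]
ee_rot: [0.8, 0.6, -0.002, -0.001]
ft_force: [0.5, 0.1, -5.1]
grip_width: 0.241
grasp_force: 99.6
```

```bash
python3 - <<'E'
from h import *
t=manip.camera('top');s=manip.camera('scene')
cv2.imwrite('pics/top2.png',t);cv2.imwrite('pics/scene2.png',s)
c=lambda i,u,v,w:cv2.resize(i[v-w:v+w,u-w:u+w],(400,400),interpolation=cv2.INTER_CUBIC)
cv2.imwrite('pics/a2.png',np.hstack([c(t,290,215,50),c(s,285,180,60)]))
goal(.589,.0019,.125,-.282)
E
```

```text
row -0.0031 0.0009 -0.0022 0.0012 0.0009 -0.0019 | pos [0.5878 0.001  0.1231] az -0.2842 F [-0.3 -0.4 -5.1] grip 0.236 99.62703466415405 t 9.525 q [-0.62  0.39  0.67  1.72 -0.26  1.13 -0.15]
```

View pics/a2.png

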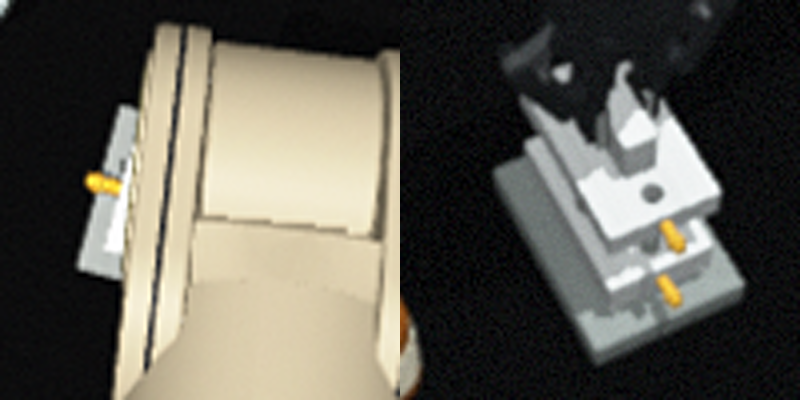

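The scene crop shows the upper half above the lower one with the barbs at the same end: upper at crop (675,240), lower at (672,290). Hole at (652,193). The arm blocks the top view. Next I'll compare holes, barbs and dowels in the scene view.

```bash
python3 - <<'E'
from h import *
s0=cv2.imread('pics/scene0.png');s2=cv2.imread('pics/scene2.png')
def barbs(i):
    m=cv2.inRange(cv2.cvtColor(i,cv2.COLOR_BGR2HSV),(12,120,100),(28,255,255));n,l,st,c=cv2.connectedComponentsWithStats(m)
    return [c[k] for k in range(1,n) if 15<st[k,4]<150 and 80<c[k][1]<215 and 240<c[k][0]<330]
def dark(i,u,v,w=7,th=None):
    g=cv2.resize(i[v-w:v+w+1,u-w:u+w+1].min(2),None,fx=8,fy=8,interpolation=cv2.INTER_CUBIC)
    th=(int(g.min())+int(np.median(g)))/2
    cs,_=cv2.findContours((g<th).astype('uint8'),cv2.RETR_EXTERNAL,cv2.CHAIN_APPROX_NONE)
    c=min(cs,key=lambda c:1e9 if cv2.contourArea(c)<150 else np.linalg.norm(c.mean((0,1))-g.shape[0]/2))
    M=cv2.moments(c);return np.array([M['m10']/M['m00'],M['m01']/M['m00']])/8+.5/8-.5+[u-w,v-w],cv2.contourArea(c)/64
def at(x,y,yaw,ly): return np.array([x-np.sin(yaw)*ly,y+np.cos(yaw)*ly])
low=(.589,.0026,-.282);up0=(.4775,-.2678,-.063)
o=manip.get_obs();p=o['position'];zu=p[2]-.0267;up2=(p[0],p[1]+.0007,-.2842)
print('barbs0',np.round(barbs(s0),1),'barbs2',np.round(barbs(s2),1))
B0=sorted(barbs(s0),key=lambda c:c[1]);B2=sorted(barbs(s2),key=lambda c:c[1])
for n,b,z,P in(('up0',B0[0],.01,up0),('low0',B0[1],.046,low),('up2',B2[0],zu+.01,up2),('low2',B2[1],.046,low)):
    w=onz('scene',*b,z)[:2];print(n,w.round(4),'minus expected',(w-at(*P,70)/1 if 0 else w-at(*P,.070)).round(4))
for n,i,u,v,z,P in(('hole0',s0,258,102,.02,up0),('hole2',s2,301,178,zu+.02,up2)):
    c,a=dark(i,u,v);w=onz('scene',*c,z)[:2];print(n,c.round(1),a,w.round(4),(w-at(*P,.044)).round(4))
E
```

```text
barbs0 [[265.7 111.2]
 [305.2 206.9]] barbs2 [[306.2 190.4]
 [305.3 206.8]]
up0 [ 0.4804 -0.199 ] minus expected [-0.0016 -0.0011]
low0 [0.6074 0.0682] minus expected [-0.001  -0.0016]
up2 [0.6064 0.0662] minus expected [-0.001  -0.0026]
low2 [0.6073 0.0682] minus expected [-0.0012 -0.0016]
hole0 [258.7 102.1] 9.9375 [ 0.4792 -0.2252] [-0.0011 -0.0013]
hole2 [300.3 177.7] 26.359375 [0.5995 0.0426] [-0.0006 -0.0013]
```

In the tool's units: 0.015 m / 0.6 = 0.025, 0.0012 m / 0.6 = 0.002, -0.002 rad / 2 = -0.001.

{"fn": "creep_tool", "kwargs": {"segments": {"ticks": [[-0.0015,0.0005,-0.001,0.002,0.0017,0.0133,0],[-0.0015,0.0005,-0.001,0.002,0.0017,0.025,0],[-0.0015,0.0005,-0.001,0.002,0.0017,0.025,0],[-0.0015,0.0005,-0.001,0.002,0.0017,0.025,0]]}}}

```text
clock: 10.02
position: [0.5894, 0.0031, 0.1083]
ee_rot: [0.799, 0.601, 0.0, -0.0]
ft_force: [0.3, 0.5, -5.8]
grip_width: 0.236
grasp_force: 99.8
```

```bash
python3 -c "
from h import *
goal(.589,.0021,.097,-.282)"
```

```text
row 0.0001 -0.0001 0.0018 -0.0011 -0.0001 0.0113 | pos [0.5894 0.0031 0.1083] az -0.2802 F [ 0.3  0.5 -5.8] grip 0.236 99.78590369224548 t 10.025 q [-0.62  0.41  0.66  1.73 -0.28  1.1  -0.14]
```

In the tool's units: -0.0008 m / 0.6 = -0.0013, 0.0018 rad / 2 = 0.0009.

{"fn": "creep_tool", "kwargs": {"segments": {"ticks": [[0,0,0.0009,-0.0013,0,0,0],[0,0,0.0009,-0.0013,0,0,0],[0,0,0.0009,-0.0013,0,0,0]]}}}

```text
clock: 10.4
position: [0.5892, 0.0024, 0.1083]
ee_rot: [0.799, 0.601, 0.0, -0.0]
ft_force: [-0.4, -0.4, -5.3]
grip_width: 0.236
grasp_force: 99.8
```

```bash
python3 - <<'E'
from h import *
s=manip.camera('scene');cv2.imwrite('pics/scene3.png',s)
m=cv2.inRange(cv2.cvtColor(s,cv2.COLOR_BGR2HSV),(12,120,100),(28,255,255));n,l,st,c=cv2.connectedComponentsWithStats(m)
zu=manip.get_obs()['position'][2]-.0267
for k in range(1,n):
    if 15<st[k,4]<150 and 80<c[k][1]<215 and 240<c[k][0]<330: print(c[k].round(1),onz('scene',*c[k],zu+.01).round(4),onz('scene',*c[k],.046).round(4))
goal(.589,.0021,.097,-.282)
E
```

```text
[306.5 195.8] [0.6077 0.0692 0.0916] [0.5878 0.0513 0.046 ]
[305.2 206.9] [0.6262 0.0851 0.0916] [0.6074 0.0682 0.046 ]
row 0.0001 -0.0003 0.0002 -0.0003 -0.0001 0.0113 | pos [0.5892 0.0024 0.1083] az -0.2818 F [-0.3 -0.3 -5.2] grip 0.243 99.78582501411438 t 10.45 q [-0.62  0.41  0.66  1.73 -0.28  1.1  -0.15]
```

In the tool's units: 0.012 m / 0.6 = 0.02, -0.0005 m / 0.6 = -0.0008.

{"fn": "creep_tool", "kwargs": {"segments": {"ticks": [[0,0,0,-0.0008,0,0.005,0],[0,0,0,-0.0008,0,0.01,0],[0,0,0,-0.0008,0,0.015,0],[0,0,0,-0.0008,0,0.02,0],[0,0,0,-0.0008,0,0.02,0]]}}}

```text
clock: 11.08
position: [0.5888, 0.0019, 0.0959]
ee_rot: [0.799, 0.601, -0.0, -0.0]
ft_force: [-0.6, 0.6, -4.8]
grip_width: 0.242
grasp_force: 99.8
```

```bash
python3 -c "
from h import *
goal(.589,.0021,.0867,-.282)"
```

```text
row -0.0005 0.0001 0.0001 0.0002 0.0002 0.0092 | pos [0.5888 0.0019 0.0959] az -0.2819 F [-0.6  0.6 -4.8] grip 0.242 99.78618621826172 t 11.075 q [-0.61  0.42  0.66  1.75 -0.29  1.07 -0.14]
```

No side or vertical load with the dowels about 7 mm into the holes. Next: seat it and start to press.

In the tool's units: 0.011 m / 0.6 = 0.0183, 0.009 m / 0.6 = 0.015.

{"fn": "creep_tool", "kwargs": {"segments": {"ticks": [[0,0,0,0,0,0.005,0],[0,0,0,0,0,0.01,0],[0,0,0,0,0,0.015,0],[0,0,0,0,0,0.0183,0],[0,0,0,0,0,0.0183,0],[0,0,0,0,0,0.0183,0]]}}}

```text
clock: 11.82
position: [0.5889, 0.0019, 0.0855]
ee_rot: [0.799, 0.601, 0.0, -0.0]
ft_force: [-3.3, -0.0, -1.1]
grip_width: 0.239
grasp_force: 100.5
```

```bash
python3 -c "
from h import *
goal(.589,.0021,.0787,-.282)"
```

```text
row -0.0001 -0.0003 0.0001 0.0002 0.0 0.0068 | pos [0.5889 0.0019 0.0855] az -0.2819 F [-3.3 -0.  -1.1] grip 0.239 100.45029401779175 t 11.825 q [-0.6   0.44  0.65  1.75 -0.3   1.05 -0.13]
```

In the tool's units: 0.0085 m / 0.6 = 0.0142, 0.008 m / 0.6 = 0.0133.

{"fn": "creep_tool", "kwargs": {"segments": {"ticks": [[0,0,0,0,0,0.0033,0],[0,0,0,0,0,0.0067,0],[0,0,0,0,0,0.01,0],[0,0,0,0,0,0.0133,0],[0,0,0,0,0,0.0142,0],[0,0,0,0,0,0.0142,0],[0,0,0,0,0,0.0142,0]]}}}

```text
clock: 12.7
position: [0.5891, 0.0019, 0.0786]
ee_rot: [0.799, 0.601, 0.001, -0.001]
ft_force: [-14.2, 1.3, 25.0]
grip_width: 0.239
grasp_force: 104.1
```

```bash
python3 -c "
from h import *
goal(.589,.0021,.0787,-.282)"
```

```text
row -0.0002 -0.0015 -0.0 0.0001 -0.0001 -0.0001 | pos [0.5891 0.0019 0.0786] az -0.282 F [-14.2   1.3  25. ] grip 0.239 104.11343336105347 t 12.7 q [-0.6   0.44  0.65  1.76 -0.31  1.04 -0.12]
```

In the tool's units: -0.0006 m / 0.6 = -0.001, -0.0002 m / 0.6 = -0.0003.

{"fn": "creep_tool", "kwargs": {"segments": {"ticks": [[0,0,0,-0.0003,-0.001,0,0],[0,0,0,-0.0003,-0.001,0,0],[0,0,0,-0.0003,-0.001,0,0],[0,0,0,-0.0003,-0.001,0,0]]}}}

```text
clock: 13.2
position: [0.5891, 0.002, 0.0786]
ee_rot: [0.799, 0.601, 0.001, -0.0]
ft_force: [-9.2, 0.1, 19.9]
grip_width: 0.239
grasp_force: 103.5
```

```bash
python3 - <<'E'
from h import *
s=manip.camera('scene');t=manip.camera('top')
cv2.imwrite('pics/fin.png',np.hstack([cv2.resize(s[120:240,225:345],(400,400),interpolation=cv2.INTER_CUBIC),cv2.resize(t[120:320,140:340],(400,400))]))
goal(.589,.0021,.0787,-.282);print(manip.get_obs()['torque'])
E
```

```text
row 0.0012 -0.0017 -0.0001 0.0002 -0.0002 -0.0001 | pos [0.5891 0.0019 0.0786] az -0.2821 F [-9.3  2.  20.6] grip 0.24 103.47090125083923 t 13.3 q [-0.6   0.44  0.65  1.76 -0.31  1.04 -0.12]
[ 0.13781743  2.27234912 -0.02350732]
```

View pics/fin.png

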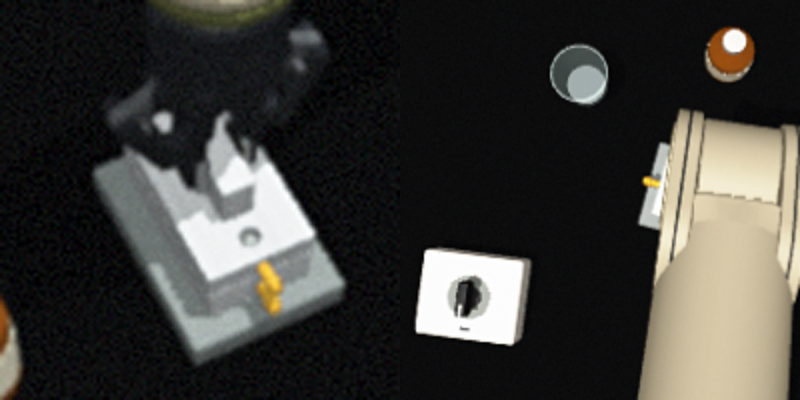

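The halves are flush with both barbs at the same end and the dowel is in its hole. The key is at rest and the bystanders are untouched. Net push is about 25 N, and z stays at 0.0786 as the force changes, so the lower half is on its bottom stop.

```bash
python3 -c "
from workcell import manip
print(manip.hand_in())"
```

```text
the job is handed in; nothing more can be done
None
```

I turned the key to its stop and it sprang back. The upper half is on the dowels, still gripped and pressed down to the bottom stop with about 25 N. The job is handed in at about 13 s, but no verdict came back.

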